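# Hang the stopper basket in the drain tank

## Robot

A 7-joint arm with a two-finger parallel gripper is mounted at the origin on a cart in front of the work surface, level with it; the furniture and walls round the work are solid. World frame = base frame: x ahead of the robot, y to its left, z up, the work surface at z = 0. Lengths are in mm, angles in rad, forces in N, time in s.
With the tool pointing down it reaches from about 400 to 875 mm from the base axis. Payload 4.4 kg.
Tool frame: the origin (TCP) lies at the very end of the fingers, on their centre line; the grasp point (between the pads) lies 19 mm behind it; z points along the fingers, y is the line along which they close (so a half turn about z gives the same grasp; the last joint's range is limited). The gripper opens to 85 mm and grips with 20 to 120 N. Pads are 22 mm wide; open, the fingers measure 114 mm over their backs; the gripper's body (76 mm by 85 mm) begins 54 mm behind the grasp point. The pads swing forward as they close: fully open they stand 13 mm farther back than shut.
Start: joints at [1.25, 0.628, 0.038, 1.517, -0.027, 0.996, -0.02], TCP at [163.861, -629.021, 231.313] pointing down, gripper open.
Joint ranges: [-3.06, 3.06], [-0.37, 2.12], [-1.25, 1.32], [0.18, 2.47], [-1.1, 4.24], [0.23, 1.98], [-2.94, 2.94]. Speed limits (rad/s): [2.57, 2.57, 3.14, 3.14, 3.14, 3.14, 3.14].

## Interface

Orientations are given as [roll, pitch, yaw] about the fixed x, y, z axes, in that order (R = Rz(yaw) Ry(pitch) Rx(roll)).
In Python, from cell import monitor, viewer, workorder gives the robot as it stands.
- The arm moves only by the tool arm_command, never from a script. Its argument "series" is one flat list of numbers, 5 for each row, row after row: the opening in per cent of the stroke, from 0 (shut) to 100 (fully open), then the shift along the tool's x, y, z in cm, then the turn about the tool's z in degrees. In form: [claw, x, y, z, roll, claw, x, y, z, roll, ...]. A call has exactly 5 rows; each row is the pose to reach, as a shift and turn from the pose commanded when the call began, along the tool's axes at that moment; what a row does not reach only later rows make up. A row lasts 1/12 s, in which the tool goes at most 41.7 mm and 7.16 degrees, less where a joint would pass 70% of its speed; a pose out of reach is approached as far as the arm can. A call with a gripper value outside its range is refused whole. The fingers move at their own pace and stop on an object; the grip force is fixed at half the most. Time passes only in rows, so rows that repeat a pose let the fingers close, or fill a call up. It gives the time, the measured TCP pose, the force, the opening and the grip force at its end, in the units of the state.
- monitor.read_state(): the state, without advancing time (a new reading comes with each control period).
- viewer.get_image(name): name is "scene" or "side" or "wrist"; returns (picture, depth): 400x640x3 uint8, red, green, blue; 400x640 float32, mm along the optical axis (not along the pixel's ray), 0 where there is no reading.
- viewer.camera_model(name): a dict with "mtx" (3x3 intrinsics, pixels), "dist_coeffs" ([k1, k2, p1, p2, k3] as OpenCV has them; the pictures are not rectified), "R" (3x3) and "t" (3): a world point X has camera coordinates R X + t. Camera axes: x right, y down, z forward; pixel columns grow to the right and rows downward; lengths in mm; the calibration is good to about 2 mm. A picture is of the moment at which its call begins: read the wrist's pose just before it. camera_model takes no time and is no camera call; for the wrist camera it gives the pose at the moment of the call.
- workorder.finish_job(): hands the job in; it is judged then, once.
The state is a dict: "clock": time; "qpos": joint angles; "qd": joint speeds; "tau": joint torques, N m; "eef_pos": TCP position; "tool_rot": TCP orientation; "force": force on the tool from outside, world axes, zero at the start; "torque": the same for the moment, N m; "width": finger opening in mm; "gripper_force": force on a finger pad.
Only numpy, scipy, OpenCV 4.12 (cv2) and the standard library are available. Lean on these libraries where they do the work, as an engineer would, in place of code of your own. Each camera call takes 0.05 s, during which the arm holds its last target. There are 200 camera calls.

## Task

Hang the perforated steel basket, with its washed stopper in it, in the drain tank to drip over the glass dish. First push the tank's sliding cover fully away from the dish, over the beaker's half; then lift the basket upright off its pivot stand and hook its bent lip over the tank's front rim so that it hangs inside, above the dish, and let go. Do not let the basket swing over or the stopper fall out, and leave the beaker, the dish and the bottles around where they stand.

Things in the scene. Friction and masses are not known exactly. Their poses are not given: they have to be found in the camera images.
- tank: fixed open steel tank, 134 (x) x 264 (y) x 100 mm high, walls and floor 4 mm, left or right of the stand; origin at the centre of its underside, 14 mm above the bench (rubber feet). Its front is the long -x side, nearest the robot: front wall x = -67 to -63 mm, rim at z = 100 mm. A cross wall at y = 0 (85 mm high) makes two bays: the dish stands in one, a beaker in the other. End handles stick out 15 mm.
- cover (a joint): position (m) of the flat grey cover along the tank's y: 0 = centred, blocking both bays (start within 12 mm of it); +0.062 = fully over the +y bay (-y bay open), -0.062 = fully over the -y bay. Cover 144 (x) x 140 (y) mm, top at z = 106 mm in the tank; it only slides, with about 1.5 N friction, and stays where left.
- cover_knob (a point): centre of the black knob's rounded side on the middle of the cover, at z = 134 mm in the tank: head 28 mm across, 12 mm high (z = 128 to 140 mm), on an 18 mm stem that stands on the cover; x, y are the knob's axis, orientation as the tank.
- stand: fixed pivot stand, grey base 100 x 100 x 6 mm, origin at the centre of its underside, 14 mm above the bench on rubber feet. Two 26 mm wide, 4 mm thick uprights at y = +-34 mm, each with a slot open at the top, 8 mm wide, floor at z = 72 mm and top at z = 89 mm; the basket's pins rest in these.
- basket: loose basket of perforated steel sheet, 0.16 kg, open top, 56 x 56 x 60 mm; origin at the centre of its underside, y along its pivot pins (6 mm thick, at z = 45 mm, with 12 mm heads out to y = +-41 mm). The bent lip is on its -x side. At the start it hangs by the pins in the stand, free to swing about y, underside at z = 30 mm in the stand, axes as the stand's. Hung on the rim it leans about 0.15 rad.
- basket_handle (a point): centre of the basket's handle bar, 104 mm above the basket's origin: a flat upright bar 8 mm thick (x), 56 mm long (y), 24 mm high (z), carried by a flat strip at each end; free below and in front and behind. Axes as the basket.
- basket_lip (a point): middle of the lower edge of the lip, at (-42.5, 0, 38) mm in the basket's axes. The lip, 40 mm wide, goes out level from the basket's top (underside z = 57 mm) and turns down 22 mm (inner face x = -41 mm). The gap from the basket's wall (x = -28 mm) to the turned-down part is 13 mm; a rim in mid-gap lies at x = -34.5 mm.
- basket_floor (a point): centre of the basket's inner floor, 3 mm above its origin.
- stopper_mid (a point): middle of the rubber stopper, 33 mm wide and 28 mm high, loose in the basket.
- dish_mid (a point): middle of the round glass dish (90 mm wide, 15 mm high) on the tank floor in the bay where the basket belongs.
- beaker_mid (a point): middle of the beaker, 56 mm wide, 70 mm high, loose on the tank floor in the other bay, below the rim.
- small_beaker_mid (a point): middle of a loose beaker, 47 mm wide, 58 mm high, beside the stand; bystander.
- dropper_bottle_mid (a point): middle of a loose amber dropper bottle, 36 mm wide, 113 mm high, beside the stand; bystander.
- reagent_bottle_mid (a point): point 90 mm up on a loose white reagent bottle, 74 x 94 mm, 181 mm high with its spout, behind the stand; bystander.

How it is judged (in metres and radians):
On the way, in this order (a step that is already met when the one before it is completed fails the run):
1. the cover is pushed away from the dish (at least 45 mm from centre), over the beaker's bay, the basket still in its stand (((value of joint cover above 0.045 m and y of dish_mid in the frame of tank below 0 m) or (value of joint cover below -0.045 m and y of dish_mid in the frame of tank above 0 m)) and horizontal distance between basket and stand below 0.02 m), for 0.2 s.
2. the basket is lifted clear of the stand, upright, with the stopper in it (z of basket in the frame of stand above 0.06 m and angle between basket's own z axis and vertical below 0.4 rad and horizontal distance between stopper_mid and basket_floor below 0.035 m and z of stopper_mid in the frame of basket between 0 and 0.05 m), for 0.2 s.
At the end, for the whole second after the job is handed in: Basket at rest, hooked on the front rim over the dish: lip edge outside, 6 mm or more below the rim; floor inside, 35-60 mm above the tank's underside; lean < 0.3 rad, turned < 0.25 rad from the tank. Stopper in it; cover 45 mm or more from centre over the beaker; beaker, dish, bottles upright (((value of joint cover above 0.045 m and y of dish_mid in the frame of tank below 0 m) or (value of joint cover below -0.045 m and y of dish_mid in the frame of tank above 0 m)) and x of basket_lip in the frame of tank between -0.09 and -0.067 m and z of basket_lip in the frame of tank between 0.068 and 0.094 m and x of basket_floor in the frame of tank between -0.063 and 0 m and z of basket_floor in the frame of tank between 0.035 and 0.06 m and angle between basket's own z axis and vertical below 0.3 rad and angle between the y axis of basket and the y axis of tank, either way round below 0.25 rad and ((y of basket_floor in the frame of tank between 0.03 and 0.1 m and y of dish_mid in the frame of tank above 0 m) or (y of basket_floor in the frame of tank between -0.1 and -0.03 m and y of dish_mid in the frame of tank below 0 m)) and linear speed of basket below 0.03 m/s and angular speed of basket below 0.3 rad/s and horizontal distance between stopper_mid and basket_floor below 0.035 m and z of stopper_mid in the frame of basket between 0 and 0.05 m and contact force between basket and tank above 0.3 N and angle between each of beaker_mid, dish_mid, small_beaker_mid, dropper_bottle_mid, reagent_bottle_mid's own z axis and vertical below 0.35 rad); the robot touches nothing.
It fails at once if the basket swings or tips by more than 0.6 rad (angle between basket's own z axis and vertical above 0.6 rad).
It fails at once if the stopper falls out of the basket (distance between stopper_mid and basket_floor above 0.07 m).
It fails at once if the beaker, dish, small beaker, dropper bottle or reagent bottle is shifted by more than 30 mm (distance of any of beaker_mid, dish_mid, small_beaker_mid, dropper_bottle_mid, reagent_bottle_mid from where it was at the start of the episode above 0.03 m).
It also fails if it takes over 58 s, if anything falls off the work surface, if the arm or the gripper's body presses on something with over 40 N, if the wrist force passes 120 N, or if a joint passes its speed limit or range.

## Working session

There is one attempt and no reset: what is moved stays moved. The work goes in short steps, Python scripts to look and compute and a tool call to move; the robot and the scene stay as the last step left them, time stands still between calls to the robot, and variables do not carry over. Pictures are saved under pics/ and viewed, at most 10 in all, crops included, and the job is handed in when it is done.

Besides the shell and the picture viewer there is one more tool, called after ">>>" by a JSON object that holds its "name" and its "arguments". arm_command: Moves the arm, as the interface text tells. Its arguments: {"type":"object","properties":{"series":{"type":"array","items":{"type":"number"}}},"required":["series"]}

```bash
mkdir -p pics
cat > h.py <<'E'
import numpy as np, cv2
from cell import monitor, viewer, workorder
def shot(n):
    m=viewer.camera_model(n); im,d=viewer.get_image(n); return im,d,m
def save(fn,im): cv2.imwrite('pics/'+fn,cv2.cvtColor(im,cv2.COLOR_RGB2BGR))
def cloud(d,m):
    h,w=d.shape; u,v=np.meshgrid(np.arange(w),np.arange(h))
    p=cv2.undistortPoints(np.stack([u,v],-1).reshape(-1,1,2).astype(np.float64),np.array(m['mtx']),np.array(m['dist_coeffs'])).reshape(h,w,2)
    c=np.dstack([p,np.ones((h,w))])*d[...,None]
    X=(c-np.array(m['t']))@np.array(m['R']); X[d==0]=np.nan
    return X
E
python3 - <<'E'
from h import *
s=monitor.read_state();print(s)
for n in('scene','side'):
    im,d,m=shot(n);save(n+'1.png',im);np.savez(n+'1.npz',im=im,d=d,X=cloud(d,m))
    print(n,-np.array(m['R']).T@m['t'],np.array(m['R'])[2])
E
```

```text
{'clock': 0.0, 'qpos': array([ 1.25019668,  0.62936433,  0.03839597,  1.51838347, -0.02700376,
        0.99626879, -0.01999641]), 'qd': array([-0.00017244, -0.00014168, -0.00136127,  0.00097521,  0.00108442,
       -0.00045256, -0.00271912]), 'tau': array([-4.27923387e-04, -5.63399506e+01,  1.22637190e+00, -1.93448961e+01,
        1.10356836e-02,  1.05149823e-02, -1.84406943e-06]), 'eef_pos': array([ 163.7304836 , -628.39368867,  230.37149251]), 'tool_rot': array([-3.13968510e+00, -3.87667335e-06,  2.54838036e-01]), 'force': array([ 0.26737211,  0.68190843, -0.20521893]), 'torque': array([ 0.03044613, -0.02557671,  0.0445518 ]), 'gripper_force': 0.0, 'width': 85.24208321453932}
scene [ 180.63358329 -457.0572994   785.75332798] [ 0.40034178  0.52525671 -0.75088738]
side [-15.71877156 864.83706283 788.27863077] [ 0.46425387 -0.68954799 -0.55587041]
```

View pics/scene1.png

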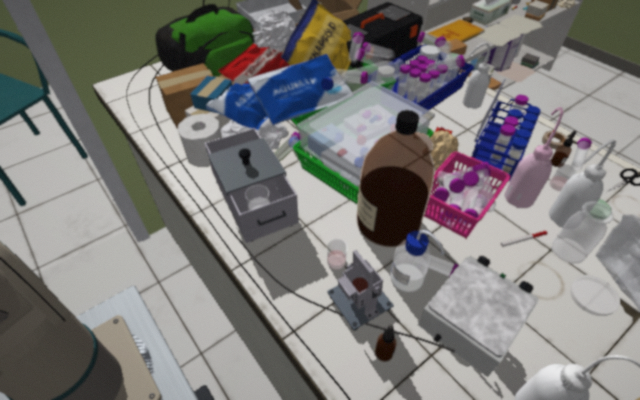

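View pics/side1.png

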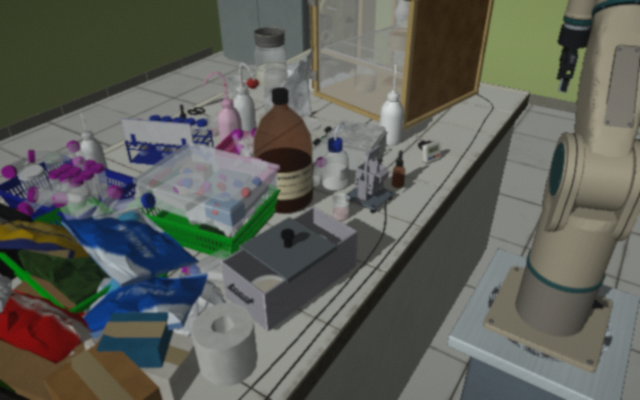

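The scene view shows the tank at (250,180) with its knob at (245,155), and a beaker in the near bay at (258,195). The stand and basket are at (360,290), with the small beaker at (338,255), the dropper bottle at (385,345) and the blue-capped reagent bottle at (410,265). The side view shows the dish in the far (+y) bay at (265,283). Next I measure from the depth.

Run:
```python
from h import *
for n,boxes in (('scene',dict(tank=(200,125,305,240),knob=(236,146,254,164),stand=(325,240,395,330))),('side',dict(tank=(215,205,365,330),knob=(278,226,298,248),stand=(350,130,395,215)))):
    z=np.load(n+'1.npz');X=z['X'];d=z['d']
    print(n,'valid',(d>0).mean())
    for k,(a,b,c,e) in boxes.items():
        P=X[b:e,a:c].reshape(-1,3);P=P[np.isfinite(P[:,0])]
        for lo,hi in ((-5,5),(14,24),(60,80),(80,100),(100,112),(112,118),(118,125),(125,140),(140,150),(150,158),(158,175)):
            Q=P[(P[:,2]>lo)&(P[:,2]<hi)]
            if len(Q)>5: print(k,lo,hi,len(Q),np.percentile(Q,2,0).round(),np.percentile(Q,50,0).round(),np.percentile(Q,98,0).round())
    im=z['im'];a,b,c,e=boxes['tank']; s1=cv2.resize(im[b:e,a:c],None,fx=3,fy=3)
    a,b,c,e=boxes['stand'];s2=cv2.resize(im[b:e,a:c],None,fx=4,fy=4)
    H=max(s1.shape[0],s2.shape[0]);f=lambda s:cv2.copyMakeBorder(s,0,H-s.shape[0],0,0,0)
    save(n+'_crop.png',np.hstack([f(s1),f(s2)]))
```

```text
scene valid 0.9958828125
tank -5 5 3275 [342.  49.  -4.] [429. 212.  -1.] [718. 388.   3.]
tank 14 24 595 [408.  70.  14.] [477. 187.  18.] [665. 393.  24.]
tank 60 80 1073 [400.  66.  60.] [482. 154.  71.] [648. 420.  80.]
tank 80 100 1310 [401.  70.  80.] [489. 230.  89.] [647. 420. 100.]
tank 100 112 595 [400.  69. 100.] [487. 141. 107.] [647. 399. 112.]
tank 112 118 749 [403.  74. 112.] [481. 198. 117.] [571. 341. 118.]
tank 118 125 1915 [416. 147. 118.] [482. 210. 119.] [561. 287. 122.]
tank 125 140 52 [481. 202. 126.] [490. 213. 132.] [648. 221. 138.]
tank 140 150 44 [475. 195. 143.] [493. 209. 147.] [642. 222. 150.]
tank 150 158 118 [477. 197. 150.] [494. 214. 153.] [649. 230. 157.]
knob 112 118 38 [471. 212. 116.] [508. 248. 118.] [529. 278. 118.]
knob 118 125 143 [474. 210. 118.] [500. 244. 120.] [529. 280. 124.]
knob 125 140 34 [480. 209. 126.] [487. 213. 131.] [497. 220. 138.]
knob 140 150 29 [475. 205. 143.] [484. 209. 146.] [500. 218. 150.]
knob 150 158 80 [476. 205. 150.] [488. 217. 153.] [501. 231. 155.]
stand -5 5 2581 [ 427. -243.   -4.] [ 551. -132.   -1.] [646. -42
[... 2025 characters left out ...]
   23.]
stand 60 80 397 [ 477. -421.   61.] [ 536. -206.   72.] [ 624. -136.   80.]
stand 80 100 876 [ 460. -391.   81.] [ 581. -295.   91.] [ 655. -136.  100.]
stand 100 112 152 [ 462. -206.  100.] [ 499. -165.  102.] [ 532. -136.  111.]
stand 112 118 10 [ 497. -201.  112.] [ 502. -147.  115.] [ 506. -143.  118.]
stand 118 125 15 [ 494. -199.  119.] [ 502. -193.  121.] [ 507. -142.  125.]
stand 125 140 35 [ 493. -199.  126.] [ 500. -150.  134.] [ 508. -142.  140.]
stand 140 150 48 [ 493. -201.  141.] [ 496. -167.  145.] [ 503. -144.  149.]
stand 150 158 45 [ 492. -195.  150.] [ 497. -163.  154.] [ 507. -144.  158.]
stand 158 175 27 [ 492. -197.  158.] [ 498. -176.  160.] [ 502. -145.  161.]
```

View pics/scene_crop.png

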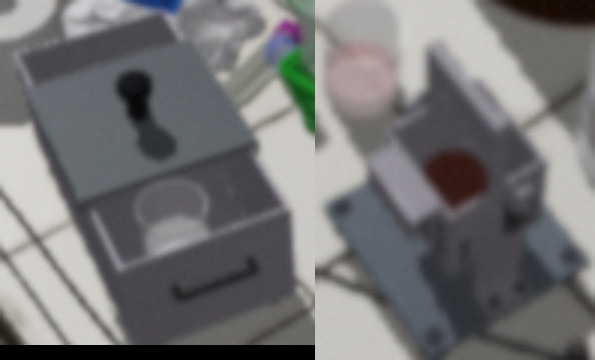

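View pics/side_crop.png

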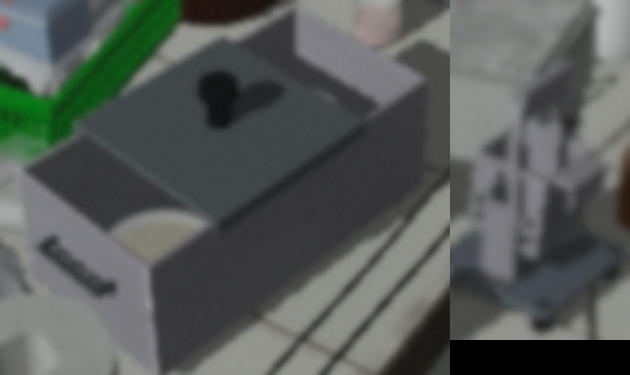

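The crops show the knob mid-cover and the beaker in the -y bay. The dish is in the +y bay, so the cover goes to -y. The basket's lip faces the robot (-x) and the red stopper is inside. Next: yaws and centres.

Run:
```python
from h import *
Z={n:np.load(n+'1.npz')['X'].reshape(-1,3) for n in('scene','side')}
def box(P,lo,hi):
    P=P[np.isfinite(P[:,0])]; return P[np.all((P>lo)&(P<hi),1)]
def rect(P):
    (c,s,a)=cv2.minAreaRect(P[:,:2].astype(np.float32)); return np.round(c),np.round(s),round(a,1)
both=np.vstack(list(Z.values()))
for n,P in list(Z.items())+[('both',both)]:
    print(n)
    for nm,lo,hi in (('cover',[380,50,117.5],[580,400,122]),('rim',[380,50,108],[580,385,116]),('base',[430,-240,16],[570,-110,23]),('bar',[480,-215,140],[520,-130,162])):
        Q=box(P,lo,hi)
        # drop outliers
        from scipy.spatial import cKDTree
        k=cKDTree(Q).query(Q,5)[0][:,4]; Q=Q[k<8]
        print(nm,len(Q),rect(Q),Q[:,:2].mean(0).round(1))
        if nm=='bar': 
            v=np.linalg.svd(Q[:,:2]-Q[:,:2].mean(0),full_matrices=False)[2][0]; print('  axis',v.round(3))
    # front wall outside line: x at tank front for z 40..100
    Q=box(P,[385,90,40],[430,340,100])
    if len(Q)>20:
        p=np.polyfit(Q[:,1],Q[:,0],1);print('front wall',p, np.std(Q[:,0]-np.polyval(p,Q[:,1])))
```

```text
scene
cover 2111 (array([489., 219.]), array([143., 144.]), 78.2) [485.3 212.9]
rim 444 (array([488., 209.]), array([268., 144.]), 78.2) [480.1 183.5]
base 1056 (array([ 507., -174.]), array([101., 102.]), 82.7) [ 488.5 -186.6]
bar 226 (array([ 501., -172.]), array([57.,  9.]), 84.0) [ 499.5 -175.2]
  axis [-0.094 -0.996]
front wall [1.01996306e-01 3.95914337e+02] 6.861936713867756
side
cover 2746 (array([485., 219.]), array([143., 148.]), 78.1) [480.8 224.8]
rim 744 (array([482., 211.]), array([267., 145.]), 78.2) [469.5 226.6]
base 462 (array([ 503., -171.]), array([102., 101.]), 83.7) [ 489.5 -161.3]
bar 119 (array([ 497., -171.]), array([61., 12.]), 78.6) [ 497.2 -168.2]
  axis [0.139 0.99 ]
front wall [1.79273751e-01 3.78423089e+02] 4.003058598941102
both
cover 4857 (array([486., 219.]), array([143., 150.]), 78.0) [482.8 219.6]
rim 1210 (array([485., 210.]), array([268., 149.]), 78.6) [472.7 211.1]
base 1521 (array([ 505., -172.]), array([105., 106.]), 83.4) [ 488.8 -178.9]
bar 346 (array([ 499., -172.]), array([62., 13.]), 84.6) [ 498.7 -172.8]
  axis [-0.095 -0.995]
front wall [1.46557121e-01 3.85811474e+02] 5.567810497098844
```

>>> {"name": "arm_command", "arguments": {"series": [0, 2.8, -2.85, 0, -6, 0, 5.6, -5.7, 0, -12, 0, 8.4, -8.55, 0, -18, 0, 11.2, -11.4, 0, -24, 0, 14, -14.25, 0, -30]}}

```text
clock: 0.52
eef_pos: [263.9, -453.9, 231.0]
tool_rot: [-3.141, -0.0, 0.783]
force: [1.1, 0.9, 1.1]
width: 25.6
gripper_force: 0.0
```

```bash
cat >> h.py <<'E'
from scipy.spatial.transform import Rotation as Ro
def pose():
    s=monitor.read_state(); return s,np.array(s['eef_pos']),Ro.from_euler('xyz',s['tool_rot'])
def go(p,yaw):
    s,e,R=pose(); d=R.inv().apply(np.array(p)-e)/10; y=np.degrees(s['tool_rot'][2])
    print('t',round(s['clock'],2),'at',e.round(1),'yaw',y.round(1),'F',s['force'].round(1),'w',round(s['width'],1),'-> cm',d.round(2),'roll',round((y-yaw+180)%360-180,1),'rows',(np.linalg.norm(d)/4.1).round(1))
E
python3 -c "
from h import *
go((440,-150,230),78)"
```

```text
t 0.52 at [ 263.9 -453.9  231. ] yaw 44.9 F [1.1 0.9 1.1] w 25.6 -> cm [33.92 -9.1   0.12] roll -33.1 rows 8.6
```

>>> {"name": "arm_command", "arguments": {"series": [0, 3.8, -1, 0, -6, 0, 7.6, -2, 0, -12, 0, 11.4, -3, 0, -18, 0, 15.2, -4, 0, -24, 0, 19, -5, 0, -33]}}

```text
clock: 0.93
eef_pos: [364.0, -285.1, 231.3]
tool_rot: [-3.141, 0.0, 1.327]
force: [0.8, 0.8, -0.2]
width: -0.2
gripper_force: 0.0
```

```bash
python3 -c "
from h import *
go((440,-130,230),78);go((496,266,200),78)"
```

```text
t 0.93 at [ 364.  -285.1  231.3] yaw 76.0 F [ 0.8  0.8 -0.2] w -0.2 -> cm [16.88  3.64  0.13] roll -2.0 rows 4.2
t 0.93 at [ 364.  -285.1  231.3] yaw 76.0 F [ 0.8  0.8 -0.2] w -0.2 -> cm [56.66 -0.47  3.12] roll -2.0 rows 13.8
```

>>> {"name": "arm_command", "arguments": {"series": [0, 4, 0.5, 0, 0, 0, 8, 1, 0, 0, 0, 12, 1.5, 0, 0, 0, 16, 2, 0, -1, 0, 20, 2, 0, -2]}}

```text
clock: 1.35
eef_pos: [433.2, -96.1, 231.3]
tool_rot: [3.141, -0.0, 1.358]
force: [0.8, -0.1, -1.0]
width: -0.2
gripper_force: 0.0
```

>>> {"name": "arm_command", "arguments": {"series": [0, 4, -0.5, 0, 0, 0, 8, -1, 0, 0, 0, 12, -1.5, 0, 0, 0, 16, -2, 0, 0, 0, 20, -2.5, 0, 0]}}

```text
clock: 1.77
eef_pos: [449.8, 104.6, 231.2]
tool_rot: [-3.141, 0.0, 1.357]
force: [0.3, -0.1, 0.0]
width: 0.0
gripper_force: 0.0
```

```bash
python3 -c "
from h import *
go((496,266,190),78.2)"
```

```text
t 1.77 at [449.8 104.6 231.2] yaw 77.7 F [ 0.3 -0.1  0. ] w 0.0 -> cm [16.75  1.1   4.12] roll -0.5 rows 4.2
```

>>> {"name": "arm_command", "arguments": {"series": [0, 3.4, 0.2, 0.5, 0, 0, 7, 0.5, 1.5, 0, 0, 10.5, 0.8, 2.5, 0, 0, 14, 1, 3.3, 0, 0, 17, 1.1, 4.1, 0]}}

```text
clock: 2.18
eef_pos: [497.1, 269.2, 189.5]
tool_rot: [-3.141, -0.0, 1.358]
force: [0.4, -1.3, -0.1]
width: -0.2
gripper_force: 0.0
```

Run:
```python
from h import *
go((496,266,138),78.2)
im,d,m=shot('wrist');save('w1.png',im);X=cloud(d,m).reshape(-1,3);g=im.reshape(-1,3).max(1)
k=(X[:,2]>147)&(X[:,2]<160)&(g<70)&(np.hypot(X[:,0]-487,X[:,1]-219)<35)
print('knob top',k.sum(),X[k].mean(0),X[k].min(0),X[k].max(0))
```

```text
t 2.18 at [497.1 269.2 189.5] yaw 77.8 F [ 0.4 -1.3 -0.1] w -0.2 -> cm [-0.33 -0.04  5.15] roll -0.4 rows 1.3<stdin>:5: RuntimeWarning: Mean of empty slice.
  ret = um.true_divide(
Traceback (most recent call last):
ValueError: zero-size array to reduction operation minimum which has no identity
```

View pics/w1.png

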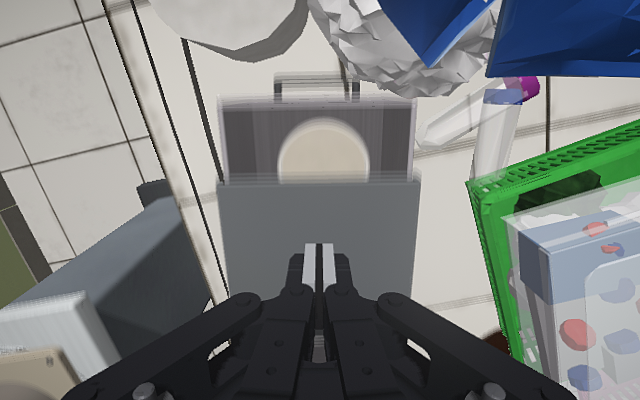

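The wrist view shows the cover aligned with the fingers at column 318. The dish is visible at (323,150), and the knob is hidden behind the fingers. Going down, then pushing.

>>> {"name": "arm_command", "arguments": {"series": [0, 0, 0, 2.6, 0, 0, 0, 0, 5.1, -0.4, 0, 0, 0, 5.1, -0.4, 0, -1.5, 0, 5.1, -0.4, 0, -3, 0, 5.1, -0.4]}}

```text
clock: 2.65
eef_pos: [490.4, 238.2, 139.6]
tool_rot: [-3.141, -0.001, 1.365]
force: [0.3, 1.5, -0.8]
width: -0.2
gripper_force: 0.9
```

>>> {"name": "arm_command", "arguments": {"series": [0, -1.2, 0, 0, 0, 0, -2.4, 0, 0, 0, 0, -3.6, 0, 0, 0, 0, -4.8, 0, 0, 0, 0, -5.8, 0, 0, 0]}}

```text
clock: 3.07
eef_pos: [479.0, 179.4, 139.9]
tool_rot: [3.14, -0.0, 1.364]
force: [0.3, 2.2, 2.1]
width: -0.2
gripper_force: 1.0
```

```bash
python3 -c "
from h import *
go((477.5,173.8,138),78.2)"
```

```text
t 3.07 at [479.  179.4 139.9] yaw 78.1 F [0.3 2.2 2.1] w -0.2 -> cm [-0.58 -0.03  0.19] roll -0.1 rows 0.1
```

>>> {"name": "arm_command", "arguments": {"series": [0, -0.3, 0, 0, 0, 0, -0.6, 0, 0, 0, 0, -0.8, 0, 0, 0, 0, -1, 0, 0, 0, 0, -1, 0, 0, 0]}}

```text
clock: 3.48
eef_pos: [477.9, 174.1, 139.8]
tool_rot: [3.139, -0.006, 1.366]
force: [1.1, 6.5, -0.3]
width: 0.2
gripper_force: 3.3
```

Run:
```python
from h import *
go((477.5,173.8,138),78.2)
for n in('side','scene'):
    im,d,m=shot(n);X=cloud(d,m).reshape(-1,3)
    Q=X[np.all((X>[390,20,118])&(X<[580,300,122.5]),1)]
    print(n,len(Q),cv2.minAreaRect(Q[:,:2].astype(np.float32)))
```

```text
t 3.48 at [477.9 174.1 139.8] yaw 78.3 F [ 1.1  6.5 -0.3] w 0.2 -> cm [-0.04 -0.03  0.18] roll 0.1 rows 0.0
side 2105 ((471.3219299316406, 149.71453857421875), (143.2169952392578, 145.70286560058594), 78.76366424560547)
scene 2184 ((474.94769287109375, 148.996337890625), (142.494140625, 143.750732421875), 78.70818328857422)
```

Cover centre is now (473,149), so it is at its stop (-62 mm) and the tank centre is about (485,210). Next I back off, rise and go to the handle.

>>> {"name": "arm_command", "arguments": {"series": [0, 1, 0, 0, 0, 0, 1, 0, -3, 0, 45, 1, 0, -7, 0, 45, -2, 0, -9, 0, 45, -6, 0, -9, 0]}}

```text
clock: 4.0
eef_pos: [467.2, 116.2, 233.3]
tool_rot: [3.134, -0.006, 1.371]
force: [0.6, -0.5, -0.2]
width: 36.0
gripper_force: 0.0
```

Run:
```python
from h import *
go((495,-172,230),84)
X=np.load('scene1.npz')['X'].reshape(-1,3)
Q=X[np.all((X>[530,-260,125])&(X<[640,-60,190]),1)]
print('tall behind stand',len(Q),np.percentile(Q,[1,50,99],0).round())
```

```text
t 4.0 at [467.2 116.2 233.3] yaw 78.6 F [ 0.6 -0.5 -0.2] w 36.0 -> cm [-27.7    8.44   0.24] roll -5.4 rows 7.1
tall behind stand 895 [[ 607. -244.  126.]
 [ 628. -175.  144.]
 [ 640.  -62.  188.]]
```

>>> {"name": "arm_command", "arguments": {"series": [60, -3.8, 1.2, 0, -1, 60, -7.7, 2.4, 0, -2, 60, -11.5, 3.6, 0, -3, 60, -15.4, 4.7, 0, -4, 60, -19.2, 5.9, 0, -5.4]}}

```text
clock: 4.42
eef_pos: [481.7, -89.9, 229.2]
tool_rot: [-3.14, 0.001, 1.46]
force: [1.3, -0.5, 0.4]
width: 51.6
gripper_force: 0.0
```

Run:
```python
from h import *
go((497,-172,200),84)
```

```text
t 4.42 at [481.7 -89.9 229.2] yaw 83.6 F [ 1.3 -0.5  0.4] w 51.6 -> cm [-7.98  2.43  2.92] roll -0.4 rows 2.2
```

>>> {"name": "arm_command", "arguments": {"series": [60, -3, 0.9, 0.5, 0, 60, -6, 1.8, 1.2, 0, 60, -8, 2.4, 2, 0, 60, -8, 2.4, 2.6, 0, 60, -8, 2.4, 2.9, 0]}}

```text
clock: 4.83
eef_pos: [496.4, -171.1, 198.9]
tool_rot: [-3.138, -0.0, 1.456]
force: [0.3, 0.6, 0.4]
width: 51.1
gripper_force: 0.0
```

Run:
```python
from h import *
im,d,m=shot('wrist');save('w2.png',im);X=cloud(d,m).reshape(-1,3)
Q=X[np.all((X>[475,-215,140])&(X<[525,-130,164]),1)]
print(len(Q),cv2.minAreaRect(Q[:,:2].astype(np.float32)),Q.mean(0),np.percentile(Q[:,2],95))
for n in('side','scene'):
    im,d,m=shot(n);X=cloud(d,m).reshape(-1,3)
    Q=X[np.all((X>[475,-215,154])&(X<[525,-130,164]),1)]
    print(n,len(Q),Q.mean(0) if len(Q) else '')
go((498,-172,129),84)
```

```text
1215 ((500.53619384765625, -172.2736358642578), (55.915191650390625, 9.061973571777344), 83.41400146484375) [ 500.44582806 -168.9884618   157.83024354] 160.52377355055594
side 50 [ 497.71499178 -168.56938053  158.13481915]
scene 134 [ 500.13019877 -174.34940756  158.31097842]
t 4.98 at [ 497.3 -168.4  200.1] yaw 83.7 F [ 0.3  0.1 -0.2] w 51.3 -> cm [-0.36  0.12  7.11] roll -0.3 rows 1.7
```

View pics/w2.png

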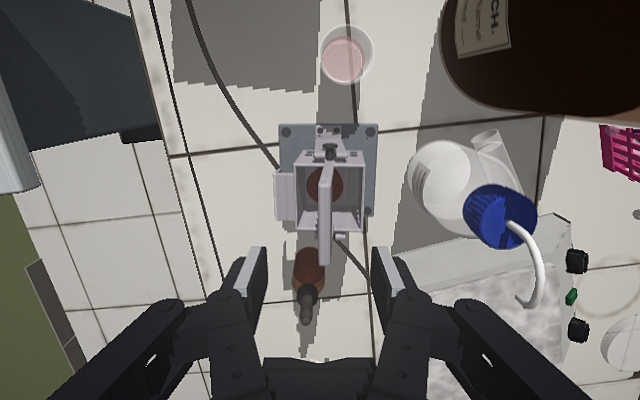

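The wrist view shows the bar at (326,220) centred between the pads, the lip on the left facing the robot, and the stopper inside at (323,185). Bar centre is (500,-172). Going down and closing.

>>> {"name": "arm_command", "arguments": {"series": [60, -0.2, 0.2, 2.5, 0, 60, -0.3, 0.3, 5, 0.3, 60, -0.3, 0.3, 7, 0.3, 60, -0.3, 0.3, 7, 0.3, 30, -0.3, 0.3, 7, 0.3]}}

```text
clock: 5.4
eef_pos: [500.0, -172.0, 130.3]
tool_rot: [-3.14, -0.001, 1.456]
force: [0.7, 1.0, -0.3]
width: 40.4
gripper_force: 0.0
```

>>> {"name": "arm_command", "arguments": {"series": [20, 0, 0, 0, 0, 12, 0, 0, 0, 0, 6, 0, 0, 0, 0, 0, 0, 0, 0, 0, 0, 0, 0, 0, 0]}}

```text
clock: 5.82
eef_pos: [502.5, -173.5, 131.9]
tool_rot: [3.136, 0.0, 1.454]
force: [2.1, 0.3, 5.1]
width: 7.1
gripper_force: 60.0
```

Run:
```python
from h import *
go((500,-172,129),84)
```

```text
t 5.82 at [ 502.5 -173.5  131.9] yaw 83.3 F [2.1 0.3 5.1] w 7.1 -> cm [ 0.12 -0.27  0.29] roll -0.7 rows 0.1
```

>>> {"name": "arm_command", "arguments": {"series": [0, 0, 0, -0.5, 0, 0, 0, 0, -1.2, 0, 0, 0, 0, -2.2, 0, 0, 0, 0, -3.4, 0, 0, 0, 0, -4.8, 0]}}

```text
clock: 6.23
eef_pos: [497.8, -173.4, 178.0]
tool_rot: [-3.136, -0.0, 1.453]
force: [0.7, 0.4, -1.7]
width: 7.0
gripper_force: 60.3
```

>>> {"name": "arm_command", "arguments": {"series": [0, 0, 0, -1.8, 0, 0, 0, 0, -4, 0, 0, 0, 0, -6.2, 0, 0, 0, 0, -8.4, 0, 0, 0, 0, -10, 0]}}

```text
clock: 6.65
eef_pos: [498.8, -173.5, 279.8]
tool_rot: [-3.14, 0.0, 1.453]
force: [0.3, -0.2, -2.3]
width: 7.1
gripper_force: 60.3
```

Run:
```python
from h import *
go((490,250,281),78.4)
im,d,m=shot('wrist');save('w3.png',im)
for n in('side','scene'):
    im,d,m=shot(n);X=cloud(d,m).reshape(-1,3)
    X=X[np.all((X>[400,-260,170])&(X<[600,-100,330]),1)]
    for lo in range(170,330,10):
        Q=X[(X[:,2]>lo)&(X[:,2]<lo+10)]
        if len(Q)>5: print(n,lo,len(Q),np.percentile(Q,[3,97],0).round()[:,:2].tolist())
    save('l_'+n+'.png',im)
```

```text
t 6.65 at [ 498.8 -173.5  279.8] yaw 83.2 F [ 0.3 -0.2 -2.3] w 7.1 -> cm [41.95 -5.87 -0.12] roll 4.8 rows 10.3
side 190 67 [[471.0, -189.0], [531.0, -141.0]]
side 200 112 [[471.0, -194.0], [527.0, -142.0]]
side 210 99 [[470.0, -191.0], [529.0, -142.0]]
side 220 109 [[473.0, -202.0], [530.0, -142.0]]
side 230 164 [[457.0, -204.0], [528.0, -137.0]]
side 240 202 [[456.0, -202.0], [528.0, -134.0]]
side 250 176 [[456.0, -202.0], [530.0, -143.0]]
side 260 21 [[494.0, -200.0], [507.0, -144.0]]
side 270 19 [[493.0, -204.0], [507.0, -144.0]]
side 280 36 [[487.0, -175.0], [508.0, -144.0]]
side 290 60 [[483.0, -177.0], [505.0, -144.0]]
side 300 75 [[483.0, -177.0], [517.0, -146.0]]
side 310 63 [[482.0, -178.0], [514.0, -154.0]]
side 320 72 [[470.0, -180.0], [528.0, -158.0]]
scene 190 134 [[473.0, -203.0], [532.0, -150.0]]
scene 200 157 [[473.0, -203.0], [532.0, -148.0]]
scene 210 178 [[473.0, -203.0], [532.0, -147.0]]
scene 220 335 [[473.0, -203.0], [531.0, -146.0]]
scene 230 278 [[458.0, -213.0], [528.0, -145.0]]
scene 240 301 [[458.0, -211.0], [527.0, -136.0]]
scene 250 335 [[459.0, -201.0], [528.0, -145.0]]
scene 260 27 [[496.0, -201.0], [503.0, -147.0]]
scene 270 19 [[494.0, -201.0], [502.0, -189.0]]
scene 280 56 [[487.0, -201.0], [503.0, -175.0]]
scene 290 115 [[485.0, -200.0], [517.0, -167.0]]
scene 300 154 [[485.0, -200.0], [516.0, -173.0]]
scene 310 72 [[483.0, -186.0], [511.0, -176.0]]
scene 320 115 [[469.0, -188.0], [529.0, -176.0]]
```

View pics/w3.png

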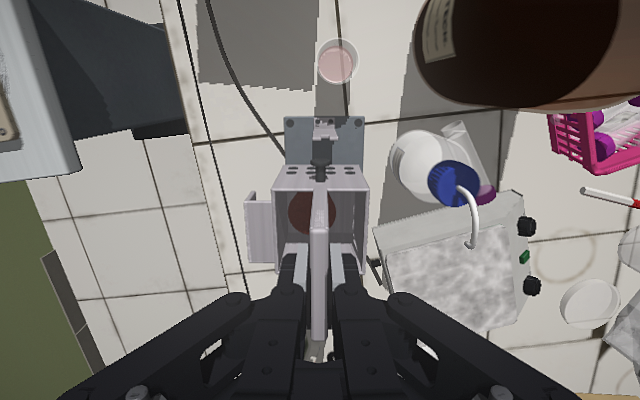

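The view shows the basket upright in the pads with the red stopper in it at (312,210). Carrying it to above the +y bay.

>>> {"name": "arm_command", "arguments": {"series": [0, 1.2, -0.2, 0, 0, 0, 3.6, -0.7, 0, 0, 0, 6.6, -1.2, 0, 0, 0, 9.8, -1.8, 0, 0, 0, 13, -2.4, 0, 0]}}

```text
clock: 7.22
eef_pos: [489.5, -39.5, 276.5]
tool_rot: [-3.137, -0.0, 1.453]
force: [0.9, -0.0, -2.4]
width: 7.1
gripper_force: 60.3
```

>>> {"name": "arm_command", "arguments": {"series": [0, 3.2, -0.6, 0, 1, 0, 6.4, -1.2, 0, 2, 0, 9.6, -1.8, 0, 3, 0, 12.8, -2.4, 0, 4, 0, 16, -3, 0, 4.8]}}

```text
clock: 7.63
eef_pos: [478.2, 122.7, 276.6]
tool_rot: [-3.138, 0.002, 1.369]
force: [0.1, 0.5, -1.6]
width: 7.0
gripper_force: 60.3
```

Run:
```python
from h import *
go((469,281,280),78.4)
```

```text
t 7.63 at [478.2 122.7 276.6] yaw 78.5 F [ 0.1  0.5 -1.6] w 7.0 -> cm [15.32 -4.07 -0.35] roll 0.1 rows 3.9
```

>>> {"name": "arm_command", "arguments": {"series": [0, 3.2, -0.9, 0, 0, 0, 6.4, -1.7, 0, 0, 0, 9.6, -2.6, 0, 0, 0, 12.6, -3.4, 0, 0, 0, 14.5, -3.9, 0, 0]}}

```text
clock: 8.05
eef_pos: [468.3, 274.9, 276.6]
tool_rot: [-3.137, 0.0, 1.374]
force: [0.2, 0.2, -2.0]
width: 7.3
gripper_force: 60.3
```

>>> {"name": "arm_command", "arguments": {"series": [0, 0.8, -0.2, 0, 0, 0, 0.8, -0.2, 0.5, 0, 0, 0.8, -0.2, 1.5, 0, 0, 0.8, -0.2, 2.5, 0, 0, 0.8, -0.2, 3, 0]}}

```text
clock: 8.47
eef_pos: [470.5, 276.0, 245.9]
tool_rot: [-3.139, 0.004, 1.367]
force: [0.1, -0.5, -1.8]
width: 7.3
gripper_force: 60.3
```

```bash
cat > meas.py <<'E'
from h import *
a=np.radians(78.4);u=np.array([np.cos(a),np.sin(a)]);v=np.array([u[1],-u[0]]);c=np.array([485.4,210])
go((469,281,280),78.4)
s,e,R=pose();print('TCP tank',((e[:2]-c)@v).round(1),((e[:2]-c)@u).round(1))
for n in('side','scene'):
    im,d,m=shot(n);save('m_%s_%d.png'%(n,s['clock']*100),im)
    X=cloud(d,m).reshape(-1,3);X=X[np.isfinite(X[:,0])]
    T=np.c_[(X[:,:2]-c)@v,(X[:,:2]-c)@u,X[:,2]]
    def st(nm,lo,hi):
        Q=T[np.all((T>lo)&(T<hi),1)]
        if len(Q)>5: print(n,nm,len(Q),np.percentile(Q,[3,50,97],0).round(1).tolist())
    z=e[2]
    st('front wall outer',[-80,-120,60],[-55,20,112])
    st('front rim top',[-80,-120,112],[-55,0,117]);st('back rim',[50,90,111],[80,130,117])
    st('endwall -y',[-60,-150,60],[60,-120,112]);st('endwall +y',[-60,120,60],[60,150,112])
    st('lip outer',[-110,30,z-48],[-50,100,z-28])
    st('lip top',[-110,30,z-31],[-60,100,z-24])
    st('bar',[-60,20,z-8],[0,110,z+30])
    st('walls',[-100,0,z-88],[40,120,z-56])
E
python3 meas.py
```

```text
t 8.47 at [470.5 276.  245.9] yaw 78.3 F [ 0.1 -0.5 -1.8] w 7.3 -> cm [ 0.45 -0.25 -3.41] roll -0.1 rows 0.8
TCP tank -27.9 61.6
side front wall outer 796 [[-72.9, -115.9, 61.4], [-67.9, -44.0, 84.1], [-66.0, 16.8, 111.0]]
side front rim top 77 [[-74.3, -117.4, 112.4], [-72.3, -61.1, 115.1], [-67.7, -6.6, 116.8]]
side back rim 40 [[55.1, 92.5, 111.4], [61.6, 111.8, 113.0], [65.1, 128.8, 115.1]]
side endwall +y 754 [[-55.7, 130.0, 62.7], [-3.4, 131.6, 83.3], [55.1, 145.6, 110.4]]
side lip outer 329 [[-72.8, 41.5, 198.3], [-68.1, 67.7, 211.8], [-52.3, 89.6, 217.7]]
side lip top 103 [[-73.0, 43.9, 215.4], [-66.4, 64.1, 217.1], [-60.8, 81.2, 218.7]]
side bar 361 [[-45.9, 36.1, 241.0], [-32.8, 71.5, 262.1], [-24.0, 90.2, 274.8]]
side walls 572 [[-56.8, 35.1, 159.0], [-41.3, 77.3, 174.6], [-0.7, 90.6, 188.9]]
scene front wall outer 50 [[-69.9, -116.4, 60.2], [-64.9, -60.7, 69.9], [-64.2, 11.3, 111.7]]
scene front rim top 27 [[-70.0, -113.9, 112.2], [-69.5, -62.9, 115.4], [-57.7, -11.5, 116.8]]
scene back rim 20 [[54.9, 92.2, 111.2], [64.9, 117.4, 112.9], [67.8, 129.9, 115.3]]
scene endwall -y 849 [[-56.2, -145.2, 63.5], [-1.9, -130.9, 85.4], [56.2, -128.9, 110.7]]
scene endwall +y 448 [[-55.3, 126.3, 61.2], [18.9, 129.1, 77.2], [57.5, 132.3, 109.9]]
scene lip outer 136 [[-68.8, 36.0, 198.9], [-60.3, 54.6, 215.1], [-50.7, 80.9, 217.3]]
scene lip top 36 [[-68.1, 43.4, 215.1], [-64.7, 61.0, 215.8], [-60.3, 80.1, 217.8]]
scene bar 239 [[-42.0, 33.8, 243.2], [-26.9, 52.2, 264.3], [-10.3, 75.0, 275.0]]
scene walls 377 [[-52.5, 33.0, 159.3], [-28.4, 36.0, 177.3], [1.0, 90.0, 188.8]]
```

>>> {"name": "arm_command", "arguments": {"series": [0, 0.2, -0.2, 0.8, 0, 0, 0.4, -0.3, 2.4, 0, 0, 0.4, -0.3, 4.4, 0, 0, 0.4, -0.3, 6.2, 0, 0, 0.4, -0.3, 7, 0]}}

```text
clock: 8.98
eef_pos: [468.0, 282.5, 176.2]
tool_rot: [-3.14, 0.002, 1.369]
force: [0.3, 0.0, -2.5]
width: 7.0
gripper_force: 60.3
```

```bash
python3 meas.py; ls pics | tail -4
python3 - <<'E'
import cv2,glob,os
f=sorted(glob.glob('pics/m_s*.png'),key=os.path.getmtime)[-2:]
a=cv2.imread(f[0])[190:330,205:365];b=cv2.imread(f[1])[110:250,180:320]
cv2.imwrite('pics/hov.png',cv2.hconcat([cv2.resize(a,None,fx=2.6,fy=2.6),cv2.resize(b,None,fx=2.6,fy=2.6)]))
E
```

```text
t 8.98 at [468.  282.5 176.2] yaw 78.4 F [ 0.3  0.  -2.5] w 7.0 -> cm [ -0.15   0.11 -10.38] roll 0.0 rows 2.5
TCP tank -31.6 67.5
side front wall outer 788 [[-73.0, -114.8, 61.6], [-68.1, -43.7, 83.9], [-65.9, 16.7, 111.0]]
side front rim top 83 [[-75.0, -115.3, 112.2], [-72.6, -57.5, 114.8], [-65.5, -1.5, 117.0]]
side back rim 41 [[56.4, 91.5, 111.3], [61.4, 111.3, 113.4], [65.0, 129.6, 115.8]]
side endwall +y 759 [[-55.7, 129.9, 62.5], [-3.2, 131.5, 83.6], [55.2, 145.7, 110.2]]
side lip outer 301 [[-76.7, 43.4, 129.5], [-69.8, 74.6, 143.3], [-52.5, 95.5, 148.1]]
side lip top 133 [[-76.4, 49.6, 145.4], [-69.0, 69.8, 147.6], [-60.4, 87.5, 149.7]]
side bar 312 [[-49.6, 43.0, 170.8], [-36.7, 77.6, 192.3], [-27.2, 96.1, 204.8]]
side walls 1039 [[-70.3, 0.9, 89.3], [-66.1, 61.0, 106.5], [-4.3, 113.3, 119.6]]
scene front wall outer 51 [[-69.8, -118.0, 60.8], [-64.8, -61.9, 69.5], [-64.2, 10.5, 111.1]]
scene front rim top 19 [[-70.0, -114.6, 112.2], [-69.7, -66.3, 115.2], [-61.9, -8.1, 116.9]]
scene back rim 20 [[61.5, 90.1, 111.3], [65.2, 108.4, 113.1], [68.0, 129.2, 114.8]]
scene endwall -y 848 [[-56.2, -145.0, 64.1], [-2.2, -130.8, 86.0], [55.9, -128.6, 110.8]]
scene endwall +y 285 [[9.5, 126.9, 62.0], [36.6, 129.6, 87.7], [58.5, 132.8, 111.3]]
scene lip outer 139 [[-72.5, 40.0, 130.6], [-62.4, 63.5, 145.3], [-51.4, 93.2, 147.7]]
scene lip top 45 [[-71.9, 48.5, 145.4], [-66.9, 67.9, 146.3], [-60.5, 86.5, 147.8]]
scene bar 207 [[-45.9, 40.1, 174.6], [-30.0, 57.8, 195.1], [-13.5, 78.5, 205.7]]
scene walls 492 [[-65.3, 1.6, 90.7], [-32.9, 41.1, 112.4], [27.0, 95.8, 119.8]]
side_crop.png
w1.png
w2.png
w3.png
```

View pics/hov.png

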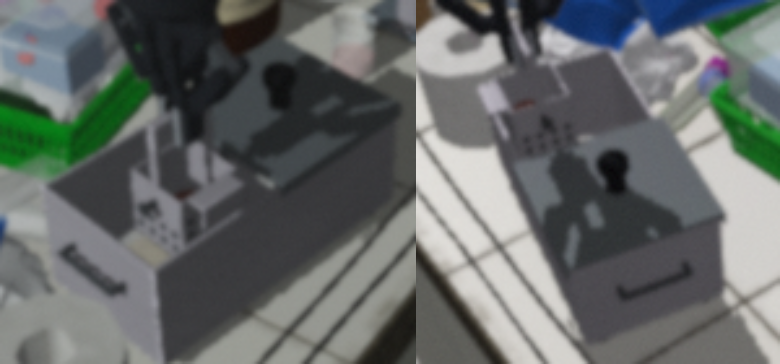

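The side crop shows the basket inside the bay. In the scene crop the lip is just outside the front rim, and the numbers put the rim mid-gap within 1 mm. Lowering to seat.

>>> {"name": "arm_command", "arguments": {"series": [0, 0, 0, 0.6, 0, 0, 0, 0, 1.2, 0, 0, 0, 0, 1.8, 0, 0, 0, 0, 2.3, 0, 0, 0, 0, 2.6, 0]}}

```text
clock: 9.5
eef_pos: [468.8, 283.4, 151.8]
tool_rot: [-3.141, 0.0, 1.369]
force: [-0.1, -0.3, -1.3]
width: 6.8
gripper_force: 60.3
```

```bash
python3 meas.py | grep -E "^t|TCP|lip"
```

```text
t 9.5 at [468.8 283.4 151.8] yaw 78.5 F [-0.1 -0.3 -1.3] w 6.8 -> cm [ -0.23   0.06 -12.82] roll 0.1 rows 3.1
TCP tank -31.0 68.5
side lip outer 360 [[-76.2, 35.4, 104.8], [-68.5, 75.3, 116.5], [-52.8, 97.3, 123.6]]
side lip top 126 [[-75.9, 50.5, 121.1], [-67.6, 69.7, 122.9], [-60.8, 88.2, 125.3]]
scene lip outer 148 [[-71.5, 38.7, 105.6], [-62.7, 61.5, 120.7], [-50.9, 95.4, 123.6]]
scene lip top 41 [[-71.4, 48.0, 121.1], [-65.7, 66.8, 122.0], [-60.6, 87.1, 123.5]]
```

>>> {"name": "arm_command", "arguments": {"series": [0, 0, 0, 0.15, 0, 0, 0, 0, 0.3, 0, 0, 0, 0, 0.4, 0, 0, 0, 0, 0.5, 0, 0, 0, 0, 0.5, 0]}}

```text
clock: 10.02
eef_pos: [468.9, 283.5, 147.2]
tool_rot: [-3.142, 0.0, 1.369]
force: [0.2, -0.2, -2.1]
width: 7.2
gripper_force: 60.3
```

>>> {"name": "arm_command", "arguments": {"series": [0, 0, 0, 0.05, 0, 0, 0, 0, 0.1, 0, 0, 0, 0, 0.15, 0, 0, 0, 0, 0.15, 0, 0, 0, 0, 0.15, 0]}}

```text
clock: 10.43
eef_pos: [468.9, 283.5, 145.8]
tool_rot: [3.142, -0.0, 1.369]
force: [-0.3, -0.4, -1.6]
width: 7.1
gripper_force: 60.3
```

```bash
python3 meas.py | grep -E "^t|TCP|lip"
```

```text
t 10.43 at [468.9 283.5 145.8] yaw 78.5 F [-0.3 -0.4 -1.6] w 7.1 -> cm [ -0.24   0.06 -13.42] roll 0.1 rows 3.3
TCP tank -30.9 68.7
side lip outer 356 [[-75.9, 33.3, 99.2], [-68.6, 71.5, 112.6], [-52.4, 97.1, 117.6]]
side lip top 126 [[-75.9, 50.1, 115.2], [-68.2, 69.2, 117.2], [-60.7, 89.2, 119.1]]
scene lip outer 151 [[-71.2, 37.1, 98.7], [-62.5, 60.9, 114.9], [-50.6, 96.9, 117.6]]
scene lip top 45 [[-70.9, 50.7, 115.1], [-66.0, 66.6, 116.3], [-61.0, 85.9, 118.3]]
```

>>> {"name": "arm_command", "arguments": {"series": [0, 0, 0, 0.05, 0, 0, 0, 0, 0.1, 0, 0, 0, 0, 0.15, 0, 0, 0, 0, 0.15, 0, 0, 0, 0, 0.15, 0]}}

```text
clock: 10.95
eef_pos: [469.5, 283.6, 145.2]
tool_rot: [3.14, -0.001, 1.369]
force: [0.5, -1.4, 5.8]
width: 7.1
gripper_force: 61.6
```

>>> {"name": "arm_command", "arguments": {"series": [0, 0, 0, 0.05, 0, 0, 0, 0, 0.1, 0, 0, 0, 0, 0.1, 0, 0, 0, 0, 0.1, 0, 0, 0, 0, 0.1, 0]}}

```text
clock: 11.37
eef_pos: [469.7, 283.6, 145.0]
tool_rot: [3.139, -0.001, 1.369]
force: [-0.5, -3.1, 12.0]
width: 6.7
gripper_force: 62.7
```

Seated (12 N upward). Easing off and opening gradually.

>>> {"name": "arm_command", "arguments": {"series": [0, 0, 0, -0.1, 0, 9, 0, 0, -0.1, 0, 11, 0, 0, -0.1, 0, 13, 0, 0, -0.1, 0, 16, 0, 0, -0.1, 0]}}

```text
clock: 11.78
eef_pos: [469.0, 283.6, 144.1]
tool_rot: [3.142, -0.0, 1.369]
force: [1.3, -0.4, -0.0]
width: 13.5
gripper_force: 0.4
```

>>> {"name": "arm_command", "arguments": {"series": [20, 0, 0, 0, 0, 24, 0, 0, 0, 0, 28, 0, 0, 0, 0, 34, 0, 0, 0, 0, 40, 0, 0, 0, 0]}}

```text
clock: 12.2
eef_pos: [468.8, 283.5, 144.2]
tool_rot: [-3.141, 0.0, 1.369]
force: [-0.3, -0.2, 0.2]
width: 34.1
gripper_force: 0.0
```

>>> {"name": "arm_command", "arguments": {"series": [50, 0, 0, 0, 0, 60, 0, 0, 0, 0, 60, 0, 0, 0, 0, 60, 0, 0, 0, 0, 60, 0, 0, 0, 0]}}

```text
clock: 12.62
eef_pos: [468.9, 283.5, 144.4]
tool_rot: [3.142, -0.0, 1.369]
force: [0.2, 0.6, 0.1]
width: 51.2
gripper_force: 0.0
```

```bash
python3 meas.py | grep -E "^t|TCP|lip|bar"
```

```text
t 12.62 at [468.9 283.5 144.4] yaw 78.5 F [0.2 0.6 0.1] w 51.2 -> cm [ -0.24   0.06 -13.56] roll 0.1 rows 3.3
TCP tank -30.9 68.7
side lip outer 339 [[-74.8, 34.0, 97.9], [-69.3, 71.5, 110.0], [-52.7, 97.7, 116.1]]
side lip top 119 [[-72.5, 37.8, 113.6], [-68.2, 68.9, 116.5], [-60.7, 90.1, 119.0]]
side bar 370 [[-27.6, 54.0, 143.6], [-22.8, 75.6, 159.9], [-3.1, 97.1, 171.3]]
scene lip outer 136 [[-70.3, 34.2, 97.7], [-62.0, 61.0, 113.3], [-50.8, 94.3, 116.1]]
scene lip top 48 [[-68.0, 36.5, 113.6], [-64.1, 65.2, 115.8], [-60.7, 93.7, 117.8]]
scene bar 178 [[-58.9, 41.5, 142.2], [-19.3, 60.6, 160.7], [-1.6, 94.5, 172.8]]
```

>>> {"name": "arm_command", "arguments": {"series": [60, 0, 0.7, 0, 0, 60, 0, 0.7, -1, 0, 60, 0, 0.7, -3, 0, 60, 0, 0.7, -6, 0, 60, 0, 0.7, -9, 0]}}

```text
clock: 13.13
eef_pos: [475.5, 281.7, 235.5]
tool_rot: [-3.14, 0.001, 1.369]
force: [1.1, 0.0, -0.3]
width: 51.2
gripper_force: 0.0
```

>>> {"name": "arm_command", "arguments": {"series": [60, 0, 0, -3, 0, 60, 0, 0, -5, 0, 60, 0, 0, -5, 0, 60, 0, 0, -5, 0, 60, 0, 0, -5, 0]}}

```text
clock: 13.55
eef_pos: [475.5, 281.5, 284.1]
tool_rot: [-3.141, 0.001, 1.369]
force: [-0.6, -0.3, 0.3]
width: 51.2
gripper_force: 0.0
```

Run:
```python
from h import *
go((469,281,280),78.4)
a=np.radians(78.4);u=np.array([np.cos(a),np.sin(a)]);v=np.array([u[1],-u[0]]);c=np.array([485.4,210])
crops=[]
for n,(y,x) in(('side',(190,205)),('scene',(110,180))):
    im,d,m=shot(n);X=cloud(d,m).reshape(-1,3);X=X[np.isfinite(X[:,0])]
    T=np.c_[(X[:,:2]-c)@v,(X[:,:2]-c)@u,X[:,2]]
    for nm,lo,hi in(('bar',[-60,20,145],[20,110,175]),('lip top',[-90,40,111],[-55,95,120]),('lip outer',[-90,40,92],[-68,95,110]),('knob',[-30,-100,150],[30,-20,158])):
        Q=T[np.all((T>lo)&(T<hi),1)]
        if len(Q)>5: print(n,nm,len(Q),np.percentile(Q,[3,50,97],0).round(1).tolist())
    crops.append(cv2.resize(im[y:y+140,x:x+150],None,fx=2.6,fy=2.6))
save('fin.png',np.hstack(crops))
```

```text
t 13.55 at [475.5 281.5 284.1] yaw 78.4 F [-0.6 -0.3  0.3] w 51.2 -> cm [-0.18 -0.63  0.41] roll 0.0 rows 0.2
side bar 304 [[-27.0, 43.6, 146.0], [-23.6, 72.4, 158.0], [-16.8, 97.3, 167.3]]
side lip top 185 [[-73.5, 45.0, 111.3], [-66.9, 70.6, 115.7], [-55.5, 92.3, 118.5]]
side lip outer 121 [[-75.1, 43.2, 93.7], [-73.0, 72.7, 102.7], [-68.4, 92.3, 109.6]]
side knob 88 [[-14.7, -73.3, 150.3], [-2.5, -61.1, 153.3], [9.3, -48.8, 156.0]]
scene bar 113 [[-22.5, 41.7, 146.5], [-19.0, 63.1, 161.8], [-12.9, 94.6, 167.0]]
scene lip top 77 [[-68.6, 48.2, 111.8], [-62.4, 67.9, 115.4], [-55.2, 89.6, 117.9]]
scene lip outer 24 [[-70.8, 50.7, 94.8], [-69.8, 67.9, 103.0], [-68.4, 88.9, 109.4]]
scene knob 90 [[-10.1, -74.2, 150.4], [1.6, -63.0, 153.0], [12.9, -49.6, 155.3]]
```

View pics/fin.png

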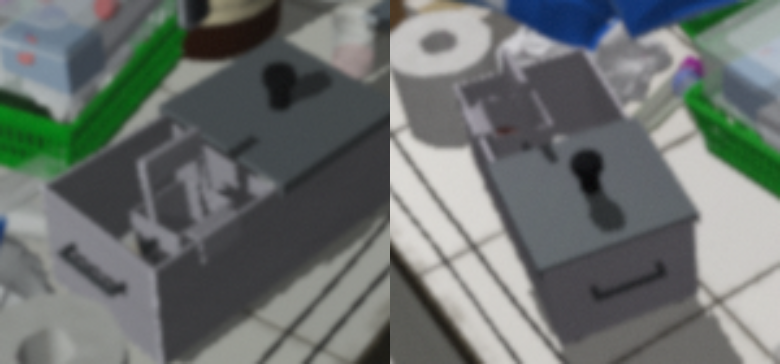

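The basket hangs on the front rim with its lip outside, leaning slightly, with the stopper inside. The cover is at -62 mm and the gripper is clear, so I hand it in.

```bash
python3 -c "
from h import *
print(workorder.finish_job())"
```

```text
the job is handed in; nothing more can be done
None
```

The basket is hanging from the tank's front rim over the dish with its stopper inside, the cover is fully over the beaker's half, and the job was handed in at about 13.7 s; no verdict was returned.

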